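# Fit a ventilation spacer in a rail of switchgear and hold the row closed up

## Task

Pick up the narrow blank spacer standing on the bench and lower it upright onto the mounting rail, in the one gap between the modules that is wide enough for it as it stands; do not shift the contactor to make room, and let the spacer go once it sits on the rail. Then slide the contactor, the only module in the row that is not clamped, along the rail up against the spacer so that contactor, spacer and end breaker stand tight together, and finish there, still holding the contactor firmly pressed against the spacer so that the row could be clamped; do not let go. Leave the other things on the bench where they are.

Things in the scene. Friction and masses are not known exactly. Their poses are not given: they have to be found in the camera images.
- spacer: Loose plain light-grey blank one module wide, no toggle or screws, some 60 g, standing upright. 90 (own x) x 17.5 (own y) x 62 mm high. Profile, as of all modules: 90 mm long up to flat shoulders 44 mm above the underside, then a centred crown 45 mm long (x), full width, up to 62 mm: grip it 45 mm across. Foot slot 39 mm wide, 5 mm deep, fits over the rail. Origin: centre of underside.
- rail: Fixed steel plate flat on the bench, 240 (own x) x 290 (own y) x 3 mm, origin centre of underside. A 35 mm wide rail runs along its own y over the middle. Wire ducts 42 mm wide, 48 mm high lie parallel, centres 94 mm either side. Row from +y: breaker_left, main switch and contactor in either order, breaker_right. One of the 3 gaps, beside the contactor, is 22-32 mm wide, the others 5-16 mm.
- rail_top (a point): Middle of the rail's top, 10.5 mm above the bench; x across the rail, y along it, z up. A module seated on the rail reaches 5 mm over it: its origin is 5.5 mm above the bench and on the rail's centre line in x.
- breaker_left: Clamped two-module breaker at the rail's +y end, 35 mm wide (own y), light grey, black toggle bar standing 8 mm above its crown. It does not move. Same profile as the spacer; origin: centre of its underside; axes as the rail's.
- breaker_right: The same clamped two-module breaker at the rail's -y end.
- main_switch: Clamped four-module main switch, 70 mm wide (own y), with a black toggle bar on its crown; does not move. Same profile; origin: centre of its underside; axes as the rail's.
- contactor: Two-module contactor, 35 mm wide (own y), same profile, light grey, flat crown with a small dark window, no toggle. Captive on the rail: slides only along it (own y), stiffly (about 2 N of friction), and stays where left. Origin: centre of underside; axes as the rail's. Its crown, 45 mm (own x) by 35 mm, 44 to 62 mm above the origin, can be gripped from above.
- spare_breaker: Bystander: loose two-module breaker standing on the bench, 90 x 35 x 70 mm, origin centre of underside.
- screwdriver: Bystander: screwdriver lying on the bench, 200 mm long.
- gauge: Bystander: loose pressure gauge lying face up, 63 mm across, 30 mm high, with a brass stem.
- coupling: Bystander: steel quick coupling standing on end, 33 mm across, 62 mm high.
- tee_fitting: Bystander: steel tee fitting lying on the bench, 60 x 42 x 24 mm.
Things that resemble listed ones, but are neither listed nor needed, are in the scene too. What is shaped like the spacer but orange is not meant.

How it is judged:
By the outcome, as a careful person would: the job done as asked, in the order asked, and still so for the second after the job is handed in, while the arm keeps its last pose, push and grip.
It also fails if it takes over 45 s, if anything falls off the work surface, if the arm or the gripper's body presses on something with over 40 N, if the wrist force passes 120 N, or if a joint passes its speed limit or range.

## Robot

A 6-joint arm with a two-finger parallel gripper is mounted at the origin on the work surface. World frame = base frame: x ahead of the robot, y to its left, z up, the work surface at z = 0. Lengths are in m, angles in rad, forces in N, time in s.
With the tool pointing down it reaches from about 0.35 to 0.925 m from the base axis. Payload 6.4 kg.
Tool frame: the origin (TCP) lies at the very end of the fingers, on their centre line; the grasp point (between the pads) lies 19 mm behind it; z points along the fingers, y is the line along which they close (so a half turn about z gives the same grasp; the last joint's range is limited). The gripper opens to 85 mm and grips with 20 to 120 N. Pads are 22 mm wide; open, the fingers measure 114 mm over their backs; the gripper's body (76 mm by 85 mm) begins 54 mm behind the grasp point. The pads swing forward as they close: fully open they stand 13 mm farther back than shut.
Start: joints at [-1.331, 0.245, 1.558, -0, 1.339, -0.174], TCP at [0.261, -0.595, 0.231] pointing down, gripper open.
Joint ranges: [-3.13, 3.13], [-1.02, 2.26], [0.13, 2.54], [-0.95, 4.09], [0.21, 2.88], [-2.74, 2.74]. Speed limits (rad/s): [2.57, 2.57, 3.14, 3.14, 3.14, 3.14].

## Interface

Orientations are given as a unit quaternion [w, x, y, z].
In Python, from bench import manip, optics gives the robot as it stands.
- The arm moves only by the tool jog_arm, never from a script. Its arguments are lists of equal length, an entry for each row: "grip": the closure, from -1 (fully open) to 1 (shut); "travel": the shift along the tool's x, y, z in cm, a list of three; "twist": the turn about the tool's z in rad. A call has 1 to 20 rows; each row shifts and turns the commanded pose from where the row before left it, along the tool's axes as they then stand; what a row does not reach is not made up. A row lasts 1/12 s, in which the tool goes at most 41.7 mm and 7.16 degrees, less where a joint would pass 70% of its speed; a pose out of reach is approached as far as the arm can. A call is refused whole if a number of a shift passes 4.17 or a number of a turn 0.125, either way. A call with a gripper value outside its range is refused whole. The fingers move at their own pace and stop on an object; the grip force is fixed at half the most. Time passes only in rows, so rows that do not move let the fingers close. It gives the time, the measured TCP pose, the force, the opening and the grip force at its end, in the units of the state.
- manip.get_obs(): the state, without advancing time (a new reading comes with each control period).
- optics.read_camera(name): name is "scene" or "top" or "wrist"; returns the picture (420x560x3 uint8, blue, green, red); there is no depth.
- optics.get_calibration(name): a dict with "K" (3x3 intrinsics, pixels), "dist_coeffs" ([k1, k2, p1, p2, k3] as OpenCV has them; the pictures are not rectified), "R" (3x3) and "t" (3): a world point X has camera coordinates R X + t. Camera axes: x right, y down, z forward; pixel columns grow to the right and rows downward; lengths in m; the calibration is good to about 2 mm. A picture is of the moment at which its call begins: read the wrist's pose just before it. get_calibration takes no time and is no camera call; for the wrist camera it gives the pose at the moment of the call.
- manip.finish_job(): hands the job in; it is judged then, once.
The state is a dict: "clock": time; "qpos": joint angles; "dq": joint speeds; "joint_torque": joint torques, N m; "position": TCP position; "ee_rot": TCP orientation; "wrist_force": force on the tool from outside, world axes, zero at the start; "ft_torque": the same for the moment, N m; "opening": opening from 0.0 (shut) to 1.0 (fully open); "finger_force": force on a finger pad.
Only numpy, scipy, OpenCV 4.12 (cv2) and the standard library are available. Lean on these libraries where they do the work, as an engineer would, in place of code of your own. Each camera call takes 0.05 s, during which the arm holds its last target. There are 200 camera calls.

## Working session

There is one attempt and no reset: what is moved stays moved. The work goes in short steps, Python scripts to look and compute and a tool call to move; the robot and the scene stay as the last step left them, time stands still between calls to the robot, and variables do not carry over. Pictures are saved under pics/ and viewed, at most 10 in all, crops included, and the job is handed in when it is done.

Besides the shell and the picture viewer there is one more tool, called as name(argument=value, ...), one argument or row to a line, values as JSON. jog_arm: Moves the arm, as the interface text tells. Its arguments: {"type":"object","properties":{"grip":{"type":"array","items":{"type":"number"}},"travel":{"type":"array","items":{"type":"array","items":{"type":"number"}}},"twist":{"type":"array","items":{"type":"number"}}},"required":["grip","travel","twist"]}

```bash
mkdir -p pics
cat > h.py <<'E'
import numpy as np,cv2
from bench import manip,optics
def snap(n,f):
    im=optics.read_camera(n); cv2.imwrite('pics/'+f,im); return im
def ray(n,px,z,cal=None):
    c=cal or optics.get_calibration(n);K=np.array(c['K']);d=np.array(c['dist_coeffs']);R=np.array(c['R']);t=np.array(c['t'])
    u=cv2.undistortPoints(np.array(px,float).reshape(-1,1,2),K,d)[:,0]
    D=np.c_[u,np.ones(len(u))]@R; C=-R.T@t
    return C+D*((z-C[2])/D[:,2])[:,None]
def proj(n,X,cal=None):
    c=cal or optics.get_calibration(n);R=np.array(c['R'])
    return cv2.projectPoints(np.array(X,float),cv2.Rodrigues(R)[0],np.array(c['t'],float),np.array(c['K']),np.array(c['dist_coeffs']))[0][:,0]
E
python3 - <<'E'
from h import *
a=snap('top','t1.png');b=snap('scene','s1.png')
cv2.imwrite('pics/t1b.png',cv2.resize(a,(800,600),interpolation=cv2.INTER_CUBIC))
cv2.imwrite('pics/s1b.png',cv2.resize(b,(800,600),interpolation=cv2.INTER_CUBIC))
o=manip.get_obs();print({k:np.round(o[k],3) for k in('clock','position','ee_rot','opening')})
c=optics.get_calibration('top');print(-np.array(c['R']).T@c['t'],c['R'])
E
```

```text
{'clock': np.float64(0.1), 'position': array([ 0.261, -0.595,  0.23 ]), 'ee_rot': array([-0.001,  0.979,  0.205, -0.   ]), 'opening': np.float64(0.997)}
[0.31118548 0.00359752 1.43175943] [[-0.00625595 -0.99988122 -0.01408602]
 [-0.99288737  0.00788575 -0.11879602]
 [ 0.11889299  0.01324265 -0.99281876]]
```

View pics/t1b.png

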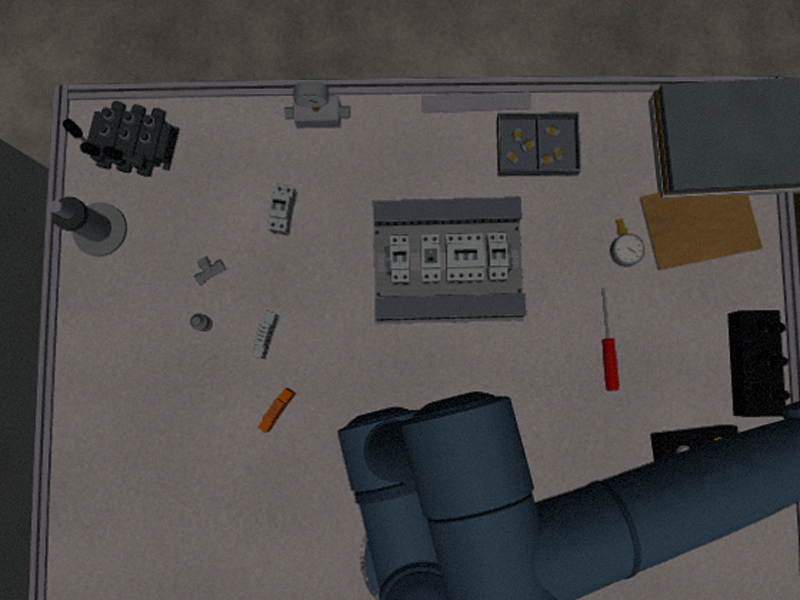

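View pics/s1b.png

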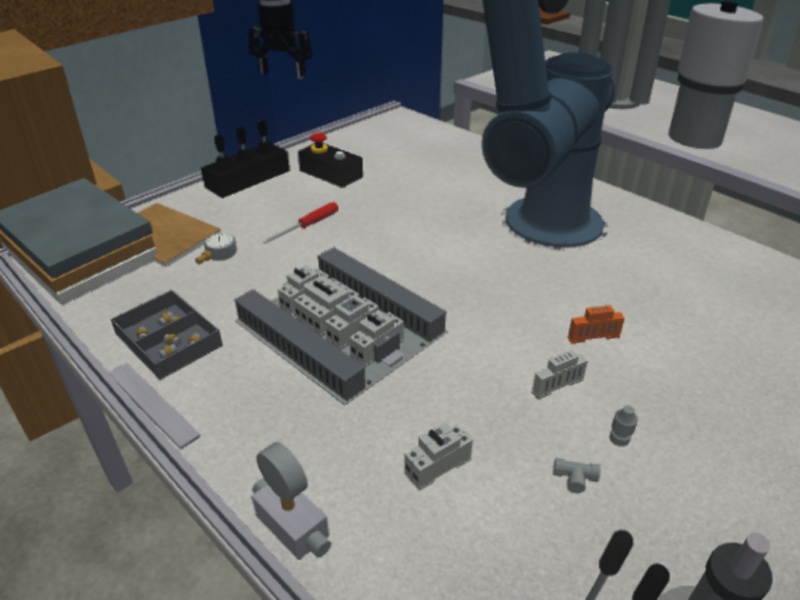

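Top view (800x600): the row from the left is breaker_left (400,258), contactor with window (431,258), main switch (466,258), breaker_right (498,256). The wide gap is at about x=416, between breaker_left and the contactor. Spacer candidates are the light-grey narrow block (265,334), the orange block (277,410, excluded), the spare two-module breaker (282,208, has a toggle) and the flat strip (475,102, not a module). I choose (265,334) and check it close up.

Run:
```python
from h import *
a=cv2.imread('pics/t1.png');b=cv2.imread('pics/s1.png')
r=lambda im,x,y,w,h,s:cv2.resize(im[y:y+h,x:x+w],None,fx=s,fy=s,interpolation=cv2.INTER_CUBIC)
c1=r(a,165,205,50,60,6)   # spacer top 300x360
c2=r(b,360,235,84,50,6)  # scene spacer 504x300
c3=r(a,258,155,112,40,7) # row 784x280
W=np.zeros((600,800,3),np.uint8)
W[:300,:250]=r(a,165,210,50,60,5);W[:300,260:764]=c2;W[310:590,:784]=c3
W=np.clip(W*1.6,0,255).astype(np.uint8)
cv2.imwrite('pics/c1.png',W)
```

```text
(no output)
```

View pics/c1.png

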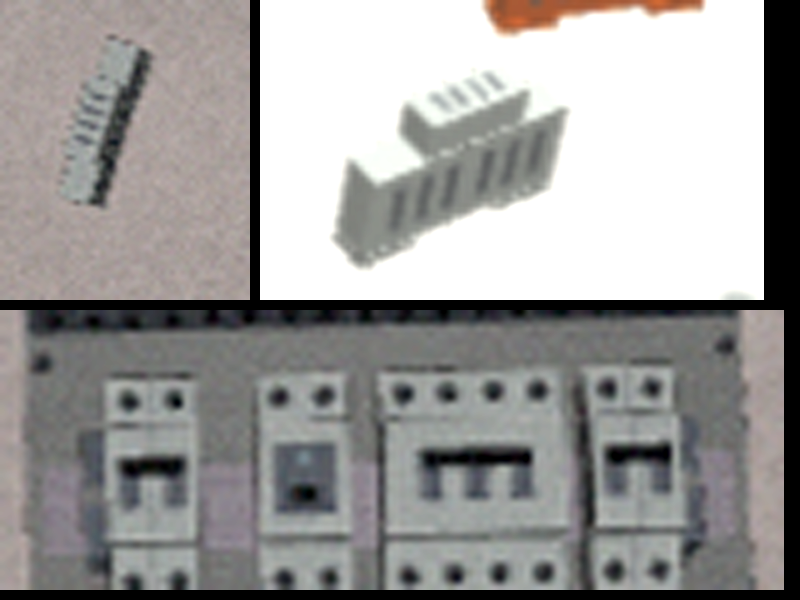

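The crop confirms it: (265,334) is a plain light-grey one-module blank with a stepped crown and no toggle or screws. In the row crop the wide gap runs from breaker_left's edge (197) to the contactor's edge (258).

Run:
```python
from h import *
f=lambda x,y:(165+x/5-.4,210+y/5-.4)
P=ray('top',[f(110,37),f(138,45),f(62,190),f(92,200)],.044);print('spacer corners',P.round(4))
print(P.mean(0)); d=P[:2].mean(0)-P[2:].mean(0);print(np.linalg.norm(d),np.linalg.norm(P[0]-P[1]),np.degrees(np.arctan2(d[1],d[0])))
g=lambda x,y:(258+x/7-.43,155+(y-310)/7-.43)
print('crown edges bl L,R con L,R ms L,R br L,R')
print(ray('top',[g(x,480) for x in(106,197,260,350,384,568,592,682)],.062).round(4))
print('crown x ends contactor',ray('top',[g(258,416),g(258,538)],.062).round(4))
from scipy.spatial.transform import Rotation as Ro
o=manip.get_obs();w,x,y,z=o['ee_rot'];T=Ro.from_quat([x,y,z,w]).as_matrix();print('toolR',T.round(3))
c=optics.get_calibration('wrist');R=np.array(c['R']);C=-R.T@c['t'];print('cam in tool',T.T@(C-o['position']),(R@T).round(3),c['K'])
```

```text
spacer corners [[0.4675 0.29   0.044 ]
 [0.463  0.2746 0.044 ]
 [0.3842 0.3149 0.044 ]
 [0.3787 0.2985 0.044 ]]
[0.42337428 0.29450706 0.044     ]
0.08723864494600173 0.016076752393827633 -16.21474752830366
crown edges bl L,R con L,R ms L,R br L,R
[[ 0.5675  0.054   0.062 ]
 [ 0.5672  0.0188  0.062 ]
 [ 0.567  -0.0055  0.062 ]
 [ 0.5667 -0.0403  0.062 ]
 [ 0.5666 -0.0534  0.062 ]
 [ 0.566  -0.1244  0.062 ]
 [ 0.5659 -0.1337  0.062 ]
 [ 0.5656 -0.1684  0.062 ]]
crown x ends contactor [[ 0.5922 -0.005   0.062 ]
 [ 0.5443 -0.0046  0.062 ]]
toolR [[ 0.916  0.402 -0.   ]
 [ 0.402 -0.916  0.002]
 [ 0.    -0.002 -1.   ]]
cam in tool [ 0.07785524  0.00091977 -0.1428318 ] [[-0.001  1.     0.001]
 [-0.953 -0.    -0.303]
 [-0.303 -0.002  0.953]] [[339.29597586   0.         278.63105769]
 [  0.         339.29597586 213.43587657]
 [  0.           0.           1.        ]]
```

jog_arm(
  grip=[-1,-1,-1,-1,-1,-1,-1,-1,-1,-1],
  travel=[
    [0,0,0],
    [0,0,0],
    [0,0,0],
    [0,0,0],
    [0,0,0],
    [0,0,0],
    [0,0,0],
    [0,0,0],
    [0,0,0],
    [0,0,0],
  ],
  twist=[-0.1157,-0.1157,-0.1157,-0.1157,-0.1157,-0.1157,-0.1157,-0.1157,-0.1157,-0.1157],
)

```text
clock: 0.93
position: [0.2613, -0.5948, 0.2306]
ee_rot: [-0.001, 0.705, 0.709, 0.0]
wrist_force: [-0.2, 0.0, 0.2]
opening: 1.002
finger_force: 0.0
```

jog_arm(
  grip=[-1,-1,-1,-1,-1,-1,-1,-1,-1,-1,-1,-1,-1,-1,-1,-1,-1,-1,-1,-1],
  travel=[
    [2.72,1.53,-0.1],
    [2.72,1.53,-0.1],
    [2.72,1.53,-0.1],
    [2.72,1.53,-0.1],
    [2.72,1.53,-0.1],
    [2.72,1.53,-0.1],
    [2.72,1.53,-0.1],
    [2.72,1.53,-0.1],
    [2.72,1.53,-0.1],
    [2.72,1.53,-0.1],
    [2.72,1.53,-0.1],
    [2.72,1.53,-0.1],
    [2.72,1.53,-0.1],
    [2.72,1.53,-0.1],
    [2.72,1.53,-0.1],
    [2.72,1.53,-0.1],
    [2.72,1.53,-0.1],
    [2.72,1.53,-0.1],
    [2.72,1.53,-0.1],
    [0,0,0],
  ],
  twist=[0,0,0,0,0,0,0,0,0,0,0,0,0,0,0,0,0,0,0,0],
)

```text
clock: 2.6
position: [0.5534, -0.0743, 0.2501]
ee_rot: [-0.0, 0.705, 0.709, 0.001]
wrist_force: [0.8, 0.3, -0.0]
opening: 0.999
finger_force: 0.0
```

Run:
```python
from h import *
import pickle
c=optics.get_calibration('wrist');a=snap('wrist','w1.png');pickle.dump(c,open('w1.pkl','wb'))
cv2.imwrite('pics/w1b.png',np.clip(cv2.resize(a,(800,600),interpolation=cv2.INTER_CUBIC)*1.5,0,255).astype(np.uint8))
print(manip.get_obs()['position'])
```

```text
[ 0.55255245 -0.07613494  0.24986562]
```

View pics/w1b.png

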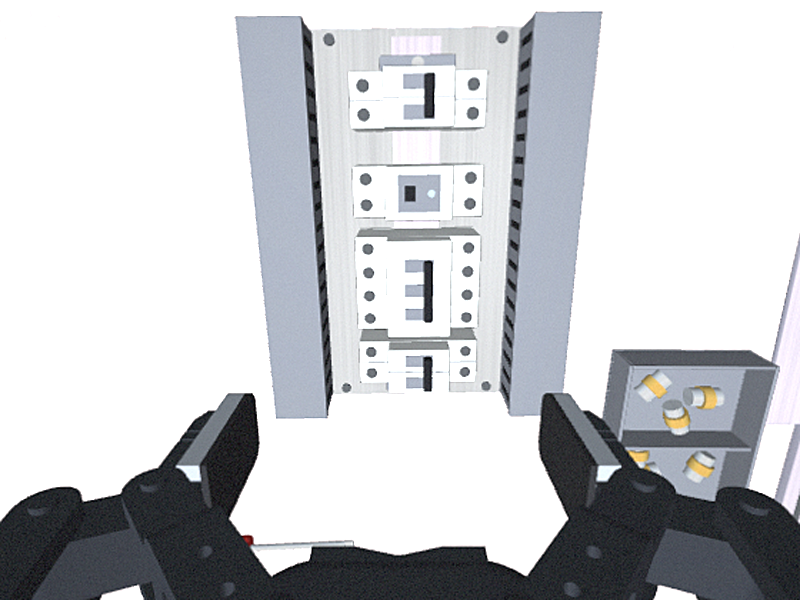

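Wrist view: the row runs up the image, breaker_left (417,100), contactor (417,190), main switch (418,285), breaker_right (417,365). The wide gap is at rows 130-165, between breaker_left and the contactor, with the rail visible through it.

Run:
```python
from h import *
import pickle
c=pickle.load(open('w1.pkl','rb'))
p=lambda L:[((x+.5)*.7-.5,(y+.5)*.7-.5) for x,y in L]
for n,L in dict(bl=[(348,72),(487,70),(350,130),(485,127)],con=[(353,166),(484,166),(355,219),(482,219)],ms=[(356,236),(480,236),(358,331),(478,331)],br=[(360,341),(477,340)]).items():
    print(n);P=ray('wrist',p(L),.0495,c);print(P.round(4).tolist(),P.mean(0).round(4))
print('holes',ray('wrist',p([(328,40),(502,37),(347,388),(486,386)]),.003,c).round(4))
print('duct',ray('wrist',p([(237,17),(278,418),(600,12),(566,414)]),.051,c).round(4))
f=lambda x,y:(258+x/7-.43,155+(y-310)/7-.43)
print('top, z .0675',ray('top',[f(x,480) for x in(106,197,260,350,384,568,592,682)],.0675).round(4)[:,:2].tolist())
print(ray('top',[f(258,416),f(258,538)],.0675).round(4).tolist())
```

```text
bl
[[0.5211, 0.0515, 0.0495], [0.6105, 0.053, 0.0495], [0.5215, 0.0165, 0.0495], [0.6113, 0.0187, 0.0495]] [0.5661 0.0349 0.0495]
con
[[0.5229, -0.0065, 0.0495], [0.6121, -0.0062, 0.0495], [0.5234, -0.0423, 0.0495], [0.6127, -0.0419, 0.0495]] [ 0.5678 -0.0242  0.0495]
ms
[[0.5239, -0.0543, 0.0495], [0.612, -0.0539, 0.0495], [0.5238, -0.1263, 0.0495], [0.6144, -0.1259, 0.0495]] [ 0.5685 -0.0901  0.0495]
br
[[0.5252, -0.1344, 0.0495], [0.6141, -0.1332, 0.0495]] [ 0.5696 -0.1338  0.0495]
holes [[ 0.5029  0.0789  0.003 ]
 [ 0.6276  0.0813  0.003 ]
 [ 0.5088 -0.1979  0.003 ]
 [ 0.6325 -0.1953  0.003 ]]
duct [[ 0.4532  0.0818  0.051 ]
 [ 0.4587 -0.1999  0.051 ]
 [ 0.6781  0.0853  0.051 ]
 [ 0.6877 -0.1952  0.051 ]]
top, z .0675 [[0.5665, 0.0538], [0.5662, 0.0187], [0.566, -0.0055], [0.5657, -0.0401], [0.5656, -0.0532], [0.565, -0.1239], [0.5649, -0.1331], [0.5646, -0.1677]]
[[0.591, -0.0049, 0.0675], [0.5434, -0.0045, 0.0675]]
```

jog_arm(
  grip=[-1,-1,-1,-1,-1,-1,-1,-1,-1,-1,-1,-1,-1,-1,-1,-1,-1],
  travel=[
    [3.09,-1.08,0.42],
    [3.09,-1.08,0.42],
    [3.09,-1.08,0.42],
    [3.09,-1.08,0.42],
    [3.09,-1.08,0.42],
    [3.09,-1.08,0.42],
    [3.09,-1.08,0.42],
    [3.09,-1.08,0.42],
    [3.09,-1.08,0.42],
    [3.09,-1.08,0.42],
    [3.09,-1.08,0.42],
    [3.09,-1.08,0.42],
    [0,0,0],
    [0,0,0],
    [0,0,0],
    [0,0,0],
    [0,0,0],
  ],
  twist=[0,0,0,0,0,0,0,0,0,0,0,0,0.096,0.096,0.096,0,0],
)

```text
clock: 4.07
position: [0.4225, 0.2918, 0.1996]
ee_rot: [0.0, 0.801, 0.599, -0.0]
wrist_force: [-0.1, 0.6, -1.3]
opening: 0.998
finger_force: 0.0
```

Run:
```python
from h import *
import pickle
c=optics.get_calibration('wrist');a=snap('wrist','w2.png');pickle.dump(c,open('w2.pkl','wb'))
q=proj('wrist',[[.4234,.2945,.053]],c)[0].astype(int);print(q)
x0=max(0,q[0]-70);y0=max(0,q[1]-52);print(x0,y0)
cv2.imwrite('pics/w2b.png',cv2.resize(a[y0:y0+105,x0:x0+140],None,fx=5.7,fy=5.7,interpolation=cv2.INTER_CUBIC)[:600,:800])
print(manip.get_obs()['position'],manip.get_obs()['ee_rot'])
```

```text
[278 194]
208 142
[0.42258455 0.29180954 0.19971416] [ 9.78766117e-06  8.00872366e-01  5.98835046e-01 -2.03989558e-04]
```

View pics/w2b.png

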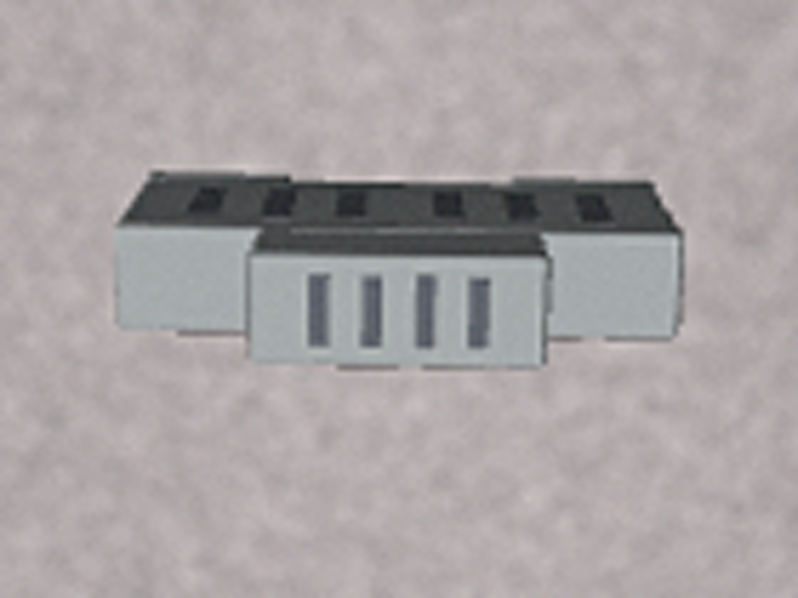

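The close view shows the spacer's crown top at (249-546, 253-363) and its shoulders ending at (117,225), (682,230), (117,328) and (680,337). It is a plain grey blank standing upright.

Run:
```python
from h import *
import pickle
c=pickle.load(open('w2.pkl','rb'))
p=lambda L:[(208+(x+.5)/5.7-.5,142+(y+.5)/5.7-.5) for x,y in L]
for n,z,L in [('sh',.044,[(117,225),(682,231),(118,328),(680,337)]),('cr',.062,[(250,253),(546,258),(250,361),(545,365)])]:
    P=ray('wrist',p(L),z,c);d=P[1]-P[0]+P[3]-P[2];print(n,P.mean(0).round(4),'len',np.linalg.norm(d)/2,'wid',np.linalg.norm(P[2]-P[0]),'ang',np.degrees(np.arctan2(d[1],d[0])))
```

```text
sh [0.4233 0.2957 0.044 ] len 0.08928853347136025 wid 0.016755980910592397 ang -17.217248382892272
cr [0.4232 0.2957 0.062 ] len 0.04421365794789091 wid 0.01666868321532655 ang -17.328758611684506
```

jog_arm(
  grip=[-1,-1,-1,-1,-1,-1,-1,-1,-1,-1],
  travel=[
    [0.39,-0.04,0],
    [0,0,2.5],
    [0,0,2.5],
    [0,0,2.5],
    [0,0,2.5],
    [0,0,2.5],
    [0,0,2.0],
    [0,0,0.8],
    [0,0,0.3],
    [0,0,0],
  ],
  twist=[0.015,0,0,0,0,0,0,0,0,0],
)

```text
clock: 4.95
position: [0.4233, 0.2963, 0.0439]
ee_rot: [-0.0, 0.806, 0.592, -0.0]
wrist_force: [-1.2, 0.4, 0.9]
opening: 1.001
finger_force: 0.0
```

jog_arm(
  grip=[0,0.2,0.4,0.6,0.8,1,1,1,1,1],
  travel=[
    [0,0,0],
    [0,0,0],
    [0,0,0],
    [0,0,0],
    [0,0,0],
    [0,0,0],
    [0,0,0],
    [0,0,0],
    [0,0,0],
    [0,0,0],
  ],
  twist=[0,0,0,0,0,0,0,0,0,0],
)

```text
clock: 5.78
position: [0.4245, 0.2969, 0.0455]
ee_rot: [0.0, 0.806, 0.592, 0.001]
wrist_force: [-1.2, -0.1, 6.8]
opening: 0.507
finger_force: 61.9
```

jog_arm(
  grip=[-0.2,-0.2,-0.2,-0.2,-0.2,-0.2,1,1,1,1,1,1,1],
  travel=[
    [0,0,0],
    [0,0,0],
    [0,0,-0.2],
    [0,0,-0.2],
    [0,0,0],
    [0,0,0],
    [0,0,0],
    [0,0,0],
    [0,0,0],
    [0,0,0],
    [0,0,0],
    [0,0,0],
    [0,0,0],
  ],
  twist=[0,0,0,0,0,0,0,0,0,0,0,0,0],
)

```text
clock: 6.87
position: [0.4237, 0.2965, 0.0483]
ee_rot: [0.0, 0.806, 0.592, 0.001]
wrist_force: [0.6, -0.2, 5.6]
opening: 0.503
finger_force: 61.4
```

jog_arm(
  grip=[1,1,1,1,1,1,1,1,1,1,1,1,1,1,1,1,1,1,1,1],
  travel=[
    [0,0,-1],
    [0,0,-2.8],
    [0,0,-2.8],
    [0,0,-2.8],
    [0,0,-1.8],
    [0,0,0],
    [0,0,0],
    [0,0,0],
    [-2.45,1.14,0],
    [-2.45,1.14,0],
    [-2.45,1.14,0],
    [-2.45,1.14,0],
    [-2.45,1.14,0],
    [-2.45,1.14,0],
    [-2.45,1.14,0],
    [-2.45,1.14,0],
    [-2.45,1.14,0],
    [-2.45,1.14,0],
    [-2.45,1.14,0],
    [-2.4,1.14,0],
  ],
  twist=[0,0,0,0,0,-0.109,-0.109,-0.107,0,0,0,0,0,0,0,0,0,0,0,0],
)

```text
clock: 8.53
position: [0.566, 0.0047, 0.1594]
ee_rot: [-0.001, 0.699, 0.715, -0.001]
wrist_force: [0.1, 1.2, -0.7]
opening: 0.503
finger_force: 61.2
```

jog_arm(
  grip=[1,1,1],
  travel=[
    [0,0,1.5],
    [0,0,0],
    [0,0,0],
  ],
  twist=[0,0,0],
)

```text
clock: 8.78
position: [0.5649, 0.0061, 0.1436]
ee_rot: [-0.002, 0.699, 0.715, -0.001]
wrist_force: [-0.2, 0.7, -0.5]
opening: 0.508
finger_force: 61.2
```

Run:
```python
from h import *
import pickle
c=optics.get_calibration('wrist');a=snap('wrist','w3.png');pickle.dump(c,open('w3.pkl','wb'))
cv2.imwrite('pics/w3b.png',cv2.resize(a,(800,600),interpolation=cv2.INTER_CUBIC))
print(manip.get_obs()['position'],manip.get_obs()['ee_rot'])
```

```text
[0.56541237 0.00640546 0.14435687] [-9.53116227e-04  6.99145480e-01  7.14978566e-01 -5.82729895e-04]
```

View pics/w3b.png

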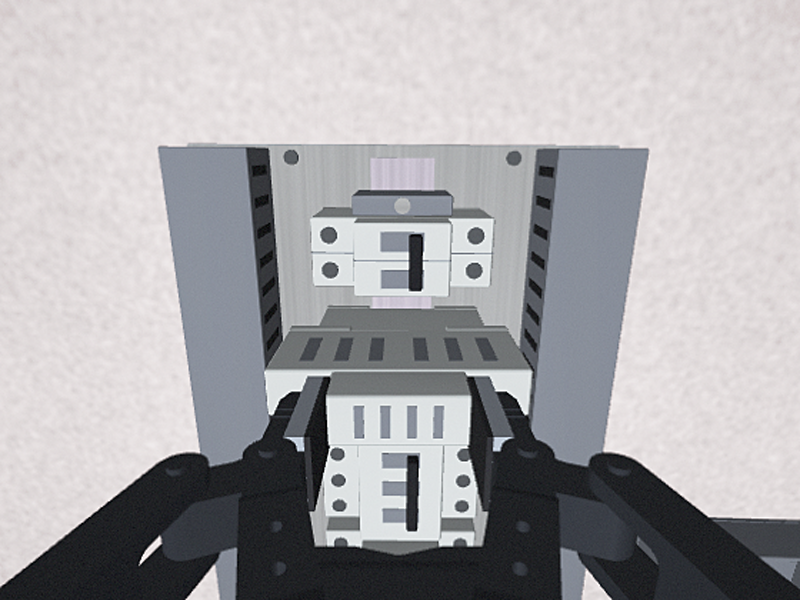

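Held spacer: crown top edge from (328,397) to (472,397), shoulder front edge from (266,371) to (533,372). breaker_left's shoulder corners are (311,217), (494,217), (314,287) and (491,286). The spacer looks square and upright over the gap.

Run:
```python
from h import *
import pickle
c=pickle.load(open('w3.pkl','rb'))
p=lambda L:[((x+.5)*.7-.5,(y+.5)*.7-.5) for x,y in L]
def m(n,z,L):
    P=ray('wrist',p(L),z,c);d=P[1]-P[0];print(n,P[:,:2].round(4).tolist(),P.mean(0).round(4),np.linalg.norm(d),np.degrees(np.arctan2(d[1],d[0])))
zb=.1444-.0483
m('bl',.0495,[(311,217),(494,217),(314,287),(491,286)])
m('bl crown near',.0675,[(354,296),(449,296)])
m('sp crown',zb+.062,[(328,397),(472,397),(331,445),(470,445)])
m('sp shoulder far',zb+.044,[(266,371),(533,372)])
m('duct',.051,[(159,148),(648,150)])
```

```text
bl [[0.5218, 0.0519], [0.6105, 0.0539], [0.5222, 0.0168], [0.6117, 0.0193]] [0.5666 0.0355 0.0495] 0.08863622195337309 1.2364931421475494
bl crown near [[0.5441, 0.0178], [0.5888, 0.0188]] [0.5665 0.0183 0.0675] 0.04471434859401489 1.2826357366479955
sp crown [[0.5447, 0.0134], [0.5872, 0.0144], [0.5453, -0.0029], [0.5876, -0.0019]] [0.5662 0.0058 0.1581] 0.04247855481632379 1.3474818379684157
sp shoulder far [[0.5216, 0.0128], [0.6098, 0.0145]] [0.5657 0.0137 0.1401] 0.08822015065519967 1.0950755367124267
duct [[0.4531, 0.0821], [0.6783, 0.086]] [0.5657 0.084  0.051 ] 0.22527326113492036 0.9771202976123338
```

jog_arm(
  grip=[1,1,1,1,1,1,1,1],
  travel=[
    [0.05,0.1,0],
    [0,0,0.8],
    [0,0,0.8],
    [0,0,0.8],
    [0,0,0.6],
    [0,0,0],
    [0,0,0],
    [0,0,0],
  ],
  twist=[0,0,0,0,0,0,0,0],
)

```text
clock: 9.5
position: [0.5675, 0.0064, 0.115]
ee_rot: [0.0, 0.699, 0.715, 0.0]
wrist_force: [-0.1, -0.3, 0.1]
opening: 0.509
finger_force: 61.2
```

jog_arm(
  grip=[1,1,1,1,1,1,1,1,1],
  travel=[
    [0.05,0,0.6],
    [0,0,0.6],
    [0,0,0.7],
    [0,0,0.8],
    [0,0,0.8],
    [0,0,0.7],
    [0,0,0.3],
    [0,0,0],
    [0,0,0],
  ],
  twist=[0,0,0,0,0,0,0,0,0],
)

```text
clock: 10.25
position: [0.5674, 0.0069, 0.0697]
ee_rot: [-0.0, 0.699, 0.715, -0.0]
wrist_force: [0.1, -0.1, -0.2]
opening: 0.505
finger_force: 61.2
```

Run:
```python
from h import *
import pickle
c=optics.get_calibration('wrist');a=snap('wrist','w4.png');pickle.dump(c,open('w4.pkl','wb'))
cv2.imwrite('pics/w4b.png',cv2.resize(a[100:400,80:480],(800,600),interpolation=cv2.INTER_CUBIC))
print(manip.get_obs()['position'],manip.get_obs()['wrist_force'])
```

```text
[0.56765012 0.00684394 0.07009983] [ 0.51244969  0.27347278 -0.40305807]
```

View pics/w4b.png

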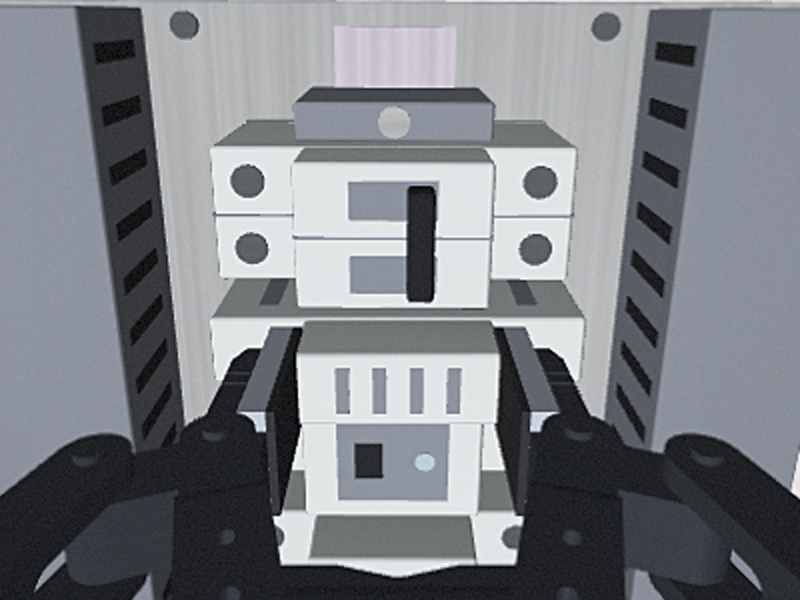

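The spacer's crown (298-498, 352-423) sits between breaker_left (rows 145-308) and the contactor with its window (390,460). It is aligned, and there is no contact force yet.

jog_arm(
  grip=[1,1,1,1,1,1,1,1,1],
  travel=[
    [0,0,0.5],
    [0,0,0.4],
    [0,0,0.3],
    [0,0,0.2],
    [0,0,0.1],
    [0,0,0.1],
    [0,0,0.1],
    [0,0,0],
    [0,0,0],
  ],
  twist=[0,0,0,0,0,0,0,0,0],
)

```text
clock: 11.05
position: [0.5674, 0.0069, 0.0539]
ee_rot: [-0.0, 0.699, 0.715, -0.0]
wrist_force: [-3.9, 0.6, 7.0]
opening: 0.511
finger_force: 62.0
```

jog_arm(
  grip=[0,-0.2,-0.4,-0.6,-0.6,-0.6,-0.6,-0.6,-0.6,-0.6,-0.6,-0.6],
  travel=[
    [0,0,0],
    [0,0,0],
    [0,0,0],
    [0,0,0],
    [0,0,0],
    [0,0,-0.5],
    [0,0,-1.0],
    [0,0,-2],
    [0,0,-2],
    [0,0,-2],
    [0,0,-1],
    [0,0,0],
  ],
  twist=[0,0,0,0,0,0,0,0,0,0,0,0],
)

```text
clock: 12.05
position: [0.5695, 0.0065, 0.1416]
ee_rot: [0.003, 0.699, 0.715, 0.002]
wrist_force: [0.3, 1.0, -0.6]
opening: 0.796
finger_force: 0.0
```

jog_arm(
  grip=[-0.6,-0.6,-0.6,-0.6],
  travel=[
    [-1.5,0,0],
    [-1.55,0,0],
    [0,0,0],
    [0,0,0],
  ],
  twist=[0,0,0,0],
)

```text
clock: 12.38
position: [0.5675, -0.0238, 0.1369]
ee_rot: [-0.001, 0.7, 0.714, -0.0]
wrist_force: [0.2, -1.0, -0.1]
opening: 0.801
finger_force: 0.0
```

Run:
```python
from h import *
import pickle
c=optics.get_calibration('wrist');a=snap('wrist','w5.png');pickle.dump(c,open('w5.pkl','wb'))
cv2.imwrite('pics/w5b.png',cv2.resize(a[100:400,80:480],(800,600),interpolation=cv2.INTER_CUBIC))
print(manip.get_obs()['position'],manip.get_obs()['wrist_force'])
```

```text
[ 0.56748111 -0.02331788  0.13697473] [ 0.32177284 -0.31208096  0.23803682]
```

View pics/w5b.png

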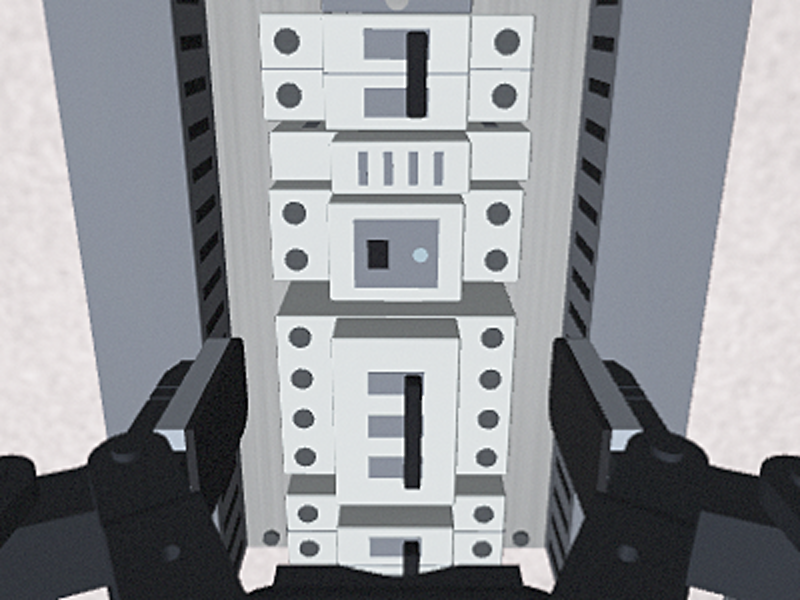

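The spacer stands released and level in the row, with its crown at (332-469, 143-193). The contactor's crown is at (330-465, 203-301) and breaker_left's near crown edge is at row 130.

Run:
```python
from h import *
import pickle
c=pickle.load(open('w5.pkl','rb'))
p=lambda L:[(80+(x+.5)/2-.5,100+(y+.5)/2-.5) for x,y in L]
for n,L in dict(con=[(330,203),(465,203),(333,301),(461,301)],sp=[(332,143),(469,143),(335,193),(467,193)],bl=[(325,130),(469,129)]).items():
    P=ray('wrist',p(L),.0675,c);print(n,P[:,:2].round(4).tolist(),P.mean(0)[:2].round(4))
P=ray('wrist',p([(270,182),(529,180),(275,281),(518,281)]),.0495,c);print('sh',P[:,:2].round(4).tolist())
```

```text
con [[0.5456, -0.0062], [0.5894, -0.0053], [0.5463, -0.0407], [0.5897, -0.0398]] [ 0.5678 -0.023 ]
sp [[0.5465, 0.0135], [0.5897, 0.0143], [0.5473, -0.0028], [0.5899, -0.0019]] [0.5683 0.0058]
bl [[0.5443, 0.0175], [0.5894, 0.0188]] [0.5669 0.0181]
sh [[0.523, -0.0041], [0.6131, -0.0015], [0.5235, -0.0411], [0.6121, -0.0393]]
```

jog_arm(
  grip=[-0.6,-0.6,-0.6,-0.6,-0.6,-0.6,-0.6,-0.6,0.2,0.6,1,1,1,1,1,1],
  travel=[
    [0.05,0,2],
    [0,0,2],
    [0,0,2],
    [0,0,1.2],
    [0,0,0.8],
    [0,0,0.3],
    [0,0,0],
    [0,0,0],
    [0,0,0],
    [0,0,0],
    [0,0,0],
    [0,0,0],
    [0,0,0],
    [0,0,0],
    [0,0,0],
    [0,0,0],
  ],
  twist=[0,0,0,0,0,0,0,0,0,0,0,0,0,0,0,0],
)

```text
clock: 13.77
position: [0.5669, -0.0232, 0.0563]
ee_rot: [-0.001, 0.699, 0.715, -0.001]
wrist_force: [-9.7, 0.0, 11.0]
opening: 0.508
finger_force: 61.0
```

jog_arm(
  grip=[1,1,1,1,1,1,1,1],
  travel=[
    [0,-0.06,-0.1],
    [0.1,0,0],
    [0.1,0,0],
    [0.1,0,0],
    [0.1,0,0],
    [0.1,0,0],
    [0,0,0],
    [0,0,0],
  ],
  twist=[0,0,0,0,0,0,0,0],
)

```text
clock: 14.43
position: [0.5667, -0.0184, 0.0564]
ee_rot: [-0.001, 0.699, 0.715, -0.001]
wrist_force: [-6.1, -1.1, 4.5]
opening: 0.503
finger_force: 62.6
```

jog_arm(
  grip=[1,1,1,1,1,1],
  travel=[
    [0.1,0,0],
    [0.1,0,0],
    [0.1,0,0],
    [0.1,0,0],
    [0,0,0],
    [0,0,0],
  ],
  twist=[0,0,0,0,0,0],
)

```text
clock: 14.93
position: [0.5667, -0.0171, 0.0564]
ee_rot: [0.001, 0.699, 0.715, -0.003]
wrist_force: [-6.9, -12.8, 3.0]
opening: 0.508
finger_force: 62.4
```

jog_arm(
  grip=[1,1,1,1,1],
  travel=[
    [0.08,0,0],
    [0,0,0],
    [0,0,0],
    [0,0,0],
    [0,0,0],
  ],
  twist=[0,0,0,0,0],
)

```text
clock: 15.35
position: [0.5667, -0.0171, 0.0564]
ee_rot: [0.002, 0.699, 0.715, -0.003]
wrist_force: [-6.3, -16.2, 3.9]
opening: 0.506
finger_force: 62.3
```

Run:
```python
from h import *
a=snap('wrist','w6.png');b=snap('scene','s6.png')
cv2.imwrite('pics/w6b.png',np.vstack([cv2.resize(a[150:300,130:430],(800,400),interpolation=cv2.INTER_CUBIC),cv2.resize(b[170:270,160:360],(800,400),interpolation=cv2.INTER_CUBIC)[100:300]]))
print(manip.get_obs()['position'],manip.get_obs()['wrist_force'])
```

```text
[ 0.56673739 -0.01709467  0.05640227] [ -6.91527061 -15.92588937   2.95063856]
```

View pics/w6b.png

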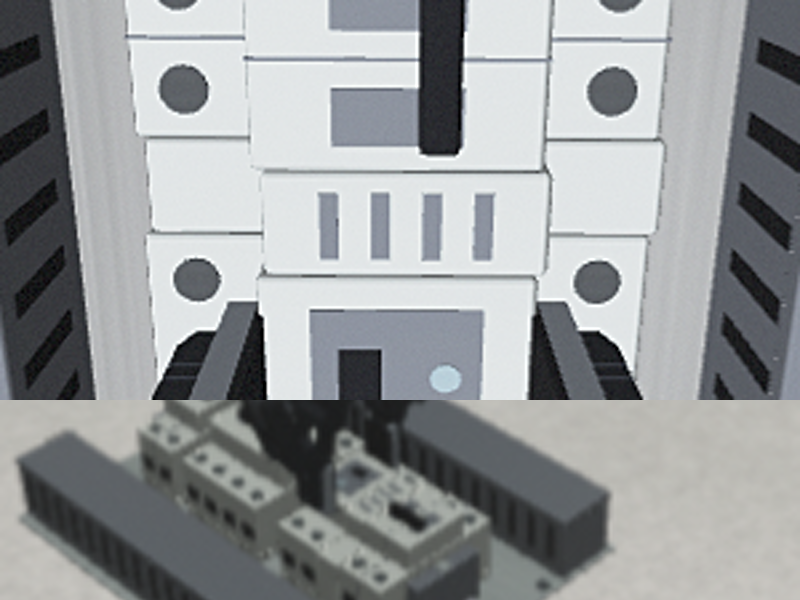

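Breaker (to row 168), spacer (170-273) and contactor (from 277) stand tight, level and parallel. The contactor is still gripped and pressed with about 16 N.

```bash
python3 -c "
from bench import manip
print(manip.finish_job())"
```

```text
the job is handed in; nothing more can be done
None
```

The spacer is seated on the rail and released. The contactor is gripped and pressed against it with about 16 N, tight against breaker_left, and the job is handed in; its verdict was not returned.

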